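Scrape brass offcuts off the stand into the tray

ROBOT

A 7-joint arm with a two-finger parallel gripper is mounted at the origin on the work surface. World frame = base frame: x ahead of the robot, y to its left, z up, the work surface at z = 0. Lengths are in m, angles in rad, forces in N, time in s.
With the tool pointing down it reaches from about 0.4 to 0.875 m from the base axis. Payload 6.5 kg.
Tool frame: the origin (TCP) lies on the centre line of the jaws, within the pads' length; the fingertips stand finger_overhang ahead of it and the grasp point (between the pads) is the TCP (finger_overhang is the distance from the TCP to the fingertips, in m); z points along the fingers, y is the line along which they close (so a half turn about z gives the same grasp; the last joint's range is limited). The gripper opens to 88 mm and grips with 3 to 60 N. Pads are 18 mm wide; open, the fingers measure 123 mm over their backs; the gripper's body (75 mm by 187 mm) begins 45 mm behind the grasp point.
Start: joints at [1.197, 0.536, -0.004, 1.538, 0.003, 1.067, -0.071], TCP at [0.197, -0.619, 0.258] pointing down, gripper open.
Joint ranges: [-2.7, 2.7], [-0.37, 2.16], [-1.27, 1.26], [0.24, 2.4], [-1.31, 4.45], [0.19, 1.91], [-2.76, 2.76]. Speed limits (rad/s): [2.39, 2.39, 3.14, 3.14, 3.14, 3.14, 3.14].

INTERFACE

Orientations are given as a rotation vector (axis times angle).
In Python, from rig import observe, get_image, job_done, finger_overhang gives the robot as it stands. The module is installed in compiled form; this text tells all that it offers.
- The arm moves only by the tool carry_out, never from a script. Its argument "rows" is a list of rows, each an object of numbers: "x", "y", "z": the shift along the tool's x, y, z in cm; "wx", "wy", "wz": the turn, a rotation vector about the tool's x, y, z in degrees; "gripper": the opening, from -1 (shut) to 1 (fully open). In form: [{"x": .., "y": .., "z": .., "wx": .., "wy": .., "wz": .., "gripper": ..}, ...]. A call has 1 to 12 rows; each row shifts and turns the commanded pose from where the row before left it, along the tool's axes as they then stand; what a row does not reach is not made up. A row lasts 1/12 s, in which the tool goes at most 41.7 mm and 7.16 degrees, less where a joint would pass 70% of its speed; a pose out of reach is approached as far as the arm can. A call is refused whole if a number of a shift passes 4.17 or a number of a turn 7.16, either way. A call with a gripper value outside its range is refused whole. The fingers move at their own pace and stop on an object; the grip force is fixed at half the most. Time passes only in rows, so rows that do not move let the fingers close. It gives the time, the measured TCP pose, the force, the opening and the grip force at its end, in the units of the state.
- observe(): the state, without advancing time (a new reading comes with each control period).
- get_image(name): name is "side" or "top"; returns a dict with "frame" (384x512x3 uint8, red, green, blue), "K" (3x3 intrinsics, pixels), "dist_coeffs" ([k1, k2, p1, p2, k3] as OpenCV has them; the pictures are not rectified), "view" (4x4, takes a point from world to camera coordinates). Camera axes: x right, y up, looking along -z (the intrinsics and any distortion apply to the point x, -y, -z); pixel columns grow to the right and rows downward; lengths in m; the calibration is good to about 2 mm. A picture is of the moment at which its call begins. There is no depth.
- job_done(): hands the job in; it is judged then, once.
The state is a dict: "clock": time; "joint_positions": joint angles; "joint_velocities": joint speeds; "joint_efforts": joint torques, N m; "eef_pos": TCP position; "tool_rot": TCP orientation; "force": force on the tool from outside, world axes, zero at the start; "torque": the same for the moment, N m; "width": finger opening in m; "grip_force": force on a finger pad.
Only numpy, scipy, OpenCV 4.12 (cv2) and the standard library are available. Lean on these libraries where they do the work, as an engineer would, in place of code of your own. Each camera call takes 0.05 s, during which the arm holds its last target. There are 200 camera calls.

TASK

Clear the stand of its brass offcuts: set the grey tray flat on the bench squarely under the end of the chute, long side along it, and let go; then take the wooden scraper block and push all five offcuts off the pan, down the chute and into the tray, touching them with the scraper only, never with the gripper. Finally put the scraper back standing upright on the rubber mat, and leave the tray with the offcuts where it is, under the chute. Set the tray and scraper down rather than drop them, and leave the bottle, carton and wrench alone.

Things in the scene. Friction and masses are not known exactly. Their poses are not given: they have to be found in the camera images.
- stand: fixed steel stand: a flat pan on legs, top 115 mm above the bench, 140 mm wide inside (its x), 200 mm long (its y), rims 18 mm high at x = +-70 mm, both ends open. At its y = -100 mm end a chute of equal width slopes down at 50 degrees towards -y; below it is free. Legs 20 mm square at x = +-60, y = -60 and +85 mm. Origin on the bench under the pan's centre, z up
- pan_edge (a point): middle of the edge where the pan ends and the chute begins, on the pan's upper surface (stand x = 0, y = -100 mm, 115 mm above the bench)
- chute_lip (a point): middle of the lower end of the chute, on its upper face (stand x = 0, y = -134 mm, 74 mm above the bench; about 70 mm is free below it)
- tray: loose open grey plastic tray, 200 mm (its x) by 146 mm (its y) and 45 mm high, walls 8 mm thick and upright, floor 8 mm, 0.2 to 0.4 kg; can be gripped by a wall. Origin at the centre of its underside, z up.
- mat: flat black rubber mat fixed on the bench, 160 mm (its x) by 130 mm (its y), 4 mm thick; the scraper's place. Origin at the centre of its underside.
- scraper: loose wooden scraper block: a flat-sided base 90 mm (its x) by 45 mm (its y) by 28 mm high and on it an upright rib for a handle, 70 mm (x) by 24 mm (y), reaching 80 mm above the underside; about 0.2 kg. Starts standing on the mat. Origin at the centre of its underside, z up.
- offcut1: loose brass offcut on the pan, plain block 30 x 20 x 14 mm, 45 g; origin at the centre of its underside as it starts
- offcut2: loose brass offcut on the pan, block 24 x 22 x 16 mm, 45 g; origin at the centre of its underside as it starts
- offcut3: loose brass offcut on the pan, L-shaped piece 30 x 22 x 14 mm, 45 g; origin at the centre of its underside as it starts
- offcut4: loose brass offcut on the pan, plain block 28 x 20 x 12 mm, 45 g; origin at the centre of its underside as it starts
- offcut5: loose brass offcut on the pan, stepped piece 22 x 22 x 18 mm, 45 g; origin at the centre of its underside as it starts
- oil: bystander: black bottle with a red cap, 60 mm across, 150 mm high; origin at the centre of its underside
- carton: bystander: cardboard carton 90 x 120 x 60 mm high; origin at the centre of its underside
- wrench: bystander: steel wrench 170 mm long, lying flat; origin at its middle

How it is judged:
On the way, in this order (a step that is already met when the one before it is completed fails the run):
1. the tray stands on the bench under the chute's lip (lip within 40 mm of the tray's middle lengthways and inside its long walls, tray parallel to the chute's end within 0.3 rad), let go (x of chute_lip in the frame of tray between -0.04 and 0.04 m and y of chute_lip in the frame of tray between -0.06 and 0.06 m and angle between the x axis of tray and the x axis of stand, either way round below 0.3 rad and height (world z) of tray below 0.008 m and angle between tray's own z axis and vertical below 0.06 rad and contact force between the fingers and tray below 0.1 N), for 0.2 s.
2. the scraper is picked up (more than 50 mm off the bench) (height (world z) of scraper above 0.05 m), for 0.2 s.
3. all five offcuts lie in the tray (x of offcut1 in the frame of tray between -0.095 and 0.095 m and y of offcut1 in the frame of tray between -0.068 and 0.068 m and z of each of offcut1, offcut2, offcut3, offcut4, offcut5 in the frame of tray below 0.045 m and x of offcut2 in the frame of tray between -0.095 and 0.095 m and y of offcut2 in the frame of tray between -0.068 and 0.068 m and x of offcut3 in the frame of tray between -0.095 and 0.095 m and y of offcut3 in the frame of tray between -0.068 and 0.068 m and x of offcut4 in the frame of tray between -0.095 and 0.095 m and y of offcut4 in the frame of tray between -0.068 and 0.068 m and x of offcut5 in the frame of tray between -0.095 and 0.095 m and y of offcut5 in the frame of tray between -0.068 and 0.068 m), for 0.2 s.
At the end, for the whole second after the job is handed in: All five offcuts lie in the tray; the tray is flat on the bench under the chute (lip within 40 mm of its middle lengthways, 60 mm crossways, parallel within 0.3 rad); the scraper stands upright on the mat (centre within 70 and 55 mm of the mat's, along its x and y); all released, at rest (all of step 1 and all of step 3 and x of scraper in the frame of mat between -0.07 and 0.07 m and y of scraper in the frame of mat between -0.055 and 0.055 m and height (world z) of scraper below 0.009 m and angle between scraper's own z axis and vertical below 0.1 rad and linear speed of each of offcut1, offcut2, offcut3, offcut4, offcut5, tray, scraper below 0.03 m/s and contact force between the fingers and scraper below 0.1 N); the robot touches nothing.
It fails at once if a bystander (bottle, carton, wrench) is shifted by more than 20 mm (distance of any of oil, carton, wrench from where it was at the start of the episode above 0.02 m).
It fails at once if the robot itself touches an offcut (only the scraper may push them) (contact force between any of the fingers, the arm and offcut1 above 0.3 N or contact force between any of the fingers, the arm and offcut2 above 0.3 N or contact force between any of the fingers, the arm and offcut3 above 0.3 N or contact force between any of the fingers, the arm and offcut4 above 0.3 N or contact force between any of the fingers, the arm and offcut5 above 0.3 N).
It fails at once if the scraper or the tray is dropped or thrown (moving faster than 0.6 m/s while not held) ((contact force between the fingers and scraper below 0.1 N and linear speed of scraper above 0.6 m/s) or (contact force between the fingers and tray below 0.1 N and linear speed of tray above 0.6 m/s)).
It also fails if it takes over 72 s, if anything falls off the work surface, if the arm or the gripper's body presses on something with over 40 N, if the wrist force passes 120 N, or if a joint passes its speed limit or range.

## Working session

There is one attempt and no reset: what is moved stays moved. The work goes in short steps, Python scripts to look and compute and a tool call to move; the robot and the scene stay as the last step left them, time stands still between calls to the robot, and variables do not carry over. Pictures are saved under pics/ and viewed, at most 10 in all, crops included, and the job is handed in when it is done.

Besides the shell and the picture viewer there is one more tool, called after ">>>" by a JSON object that holds its "op" and its "data". carry_out: Moves the arm, as the interface text tells. Its arguments: {"type":"object","properties":{"rows":{"type":"array"}},"required":["rows"]}

```bash
mkdir -p pics; cat > h.py <<'E'
import numpy as np, cv2
from scipy.spatial.transform import Rotation as R
from rig import observe,get_image,finger_overhang
def snap(name,fn):
    d=get_image(name); cv2.imwrite(f'pics/{fn}.png',cv2.resize(d['frame'][:,:,::-1],(800,600),interpolation=cv2.INTER_CUBIC)); np.savez(f'{fn}.npz',**d); return d
def ray(d,pts):  # pts in native pixels
    p=cv2.undistortPoints(np.array(pts,float).reshape(-1,1,2),d['K'],np.array(d['dist_coeffs'],float))[:,0]
    V=d['view']; c=-V[:3,:3].T@V[:3,3]
    dirs=np.c_[p[:,0],-p[:,1],-np.ones(len(p))]@V[:3,:3]
    return c,dirs
def on_z(d,pts,z):
    c,r=ray(d,pts); z=np.broadcast_to(z,len(r)); return c+r*((z-c[2])/r[:,2])[:,None]
def proj(d,P):
    V=d['view']; q=np.atleast_2d(P)@V[:3,:3].T+V[:3,3]
    q=q*[1,-1,-1]
    return cv2.projectPoints(q,np.zeros(3),np.zeros(3),d['K'],np.array(d['dist_coeffs'],float))[0][:,0]
E
python3 - <<'E'
from h import *
for n in('top','side'):
    d=snap(n,n+'0'); V=d['view']; print(n,-V[:3,:3].T@V[:3,3],d['dist_coeffs'])
o=observe();print(o,finger_overhang, R.from_rotvec(o['tool_rot']).as_matrix().round(3))
E
```

```text
top [ 0.48067751 -0.06806227  1.39720451] [-0.08649506  0.          0.          0.          0.        ]
side [0.37457763 0.61703564 0.61806523] [0.02820341 0.         0.         0.         0.        ]
{'clock': 0.1, 'joint_positions': array([ 1.1967727 ,  0.53707542, -0.00443681,  1.53879289,  0.00262986,
        1.0673202 , -0.07118728]), 'joint_velocities': array([-3.78994931e-04, -2.26391597e-03,  6.55517671e-04, -3.29483405e-03,
       -4.37642601e-04, -8.20513052e-05, -6.75322354e-04]), 'joint_efforts': array([ 1.71003408e-03, -5.72087860e+01,  9.93638523e-01, -2.52230519e+01,
       -5.61673951e-02,  1.35673711e-02,  2.21098719e-05]), 'eef_pos': array([ 0.1967556 , -0.61893601,  0.25692917]), 'tool_rot': array([-3.10290751e+00, -4.81535918e-01,  6.05590659e-04]), 'force': array([-0.4334648 , -1.18248927, -0.11338324]), 'torque': array([-0.00399536, -0.02016461,  0.02184354]), 'grip_force': 0.0, 'width': 0.08783261208529611} 0.019 [[ 0.953  0.303 -0.001]
 [ 0.303 -0.953  0.001]
 [-0.    -0.002 -1.   ]]
```

View pics/top0.png

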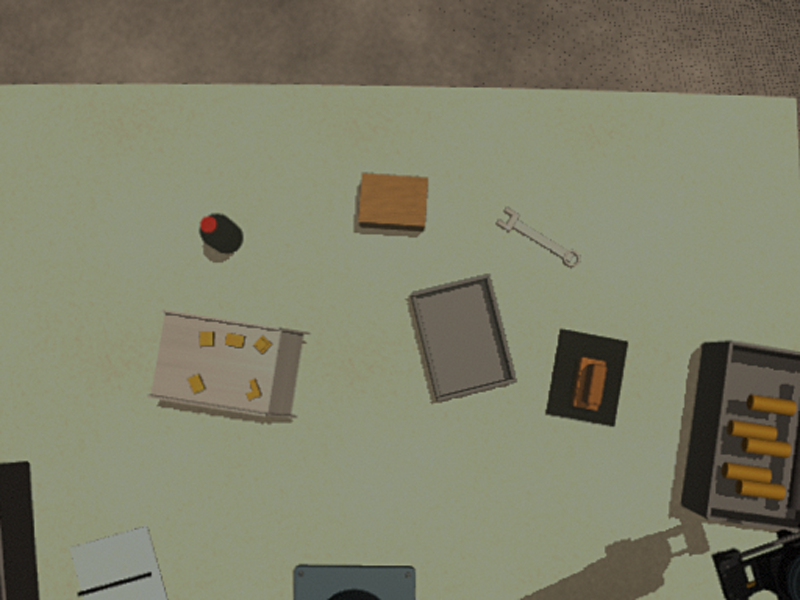

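View pics/side0.png

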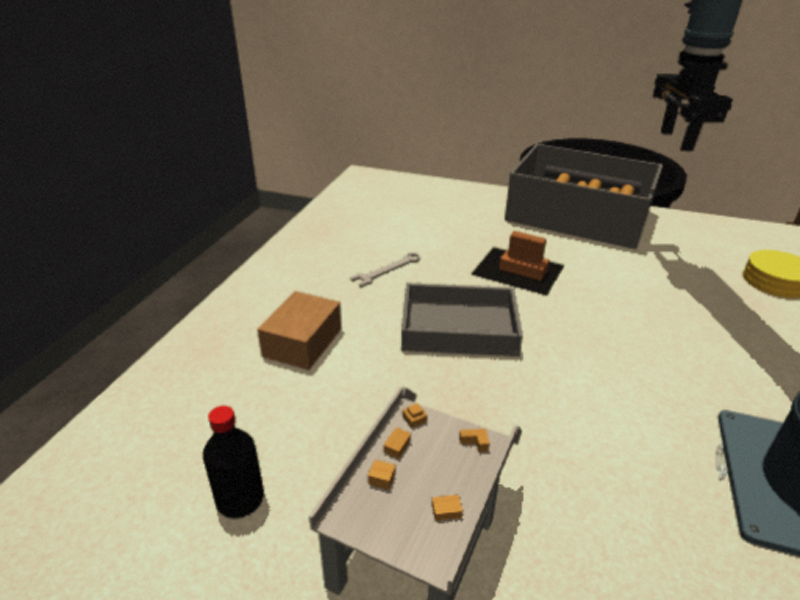

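The top view shows, in 800x600 pixels, the stand at about (230,365) with the chute pointing right, the tray at (462,338), the mat and scraper at (588,378), and five offcuts on the pan. I'll enlarge two crops to read the corners.

```bash
python3 - <<'E'
from h import *
f=np.load('top0.npz')['frame'][:,:,::-1]
def crop(x,y,w,h,s,fn):
    c=cv2.resize(f[y:y+h,x:x+w],None,fx=s,fy=s,interpolation=cv2.INTER_CUBIC)
    c=cv2.convertScaleAbs(c,alpha=1.5)
    for i in range(0,w,10): cv2.line(c,(i*s,0),(i*s,6 if i%50 else 14),(0,0,255),1); cv2.putText(c,str(x+i),(i*s,22),0,.35,(0,0,255))
    for i in range(0,h,10): cv2.line(c,(0,i*s),(6,i*s),(0,0,255),1); cv2.putText(c,str(y+i),(8,i*s+4),0,.35,(0,0,255))
    cv2.imwrite(f'pics/{fn}.png',c)
crop(90,190,112,84,7,'cA'); crop(255,170,155,94,5,'cB')
E
```

```text
(no output)
```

View pics/cA.png

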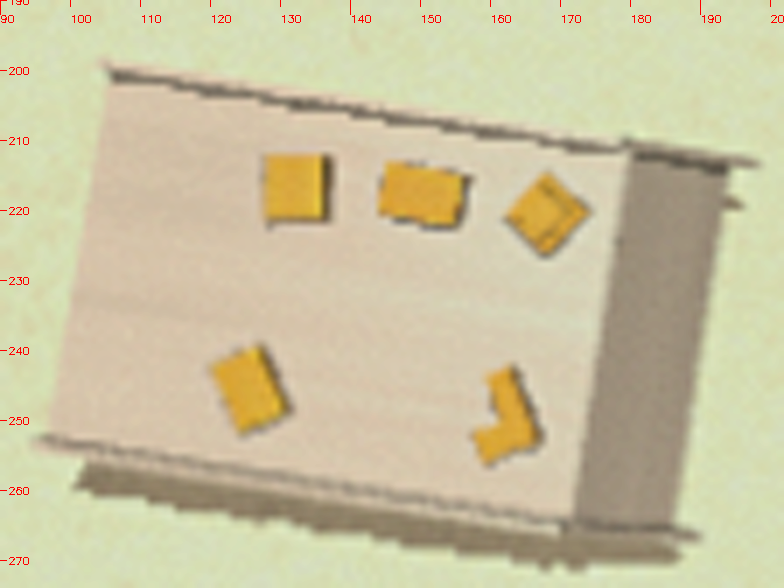

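View pics/cB.png

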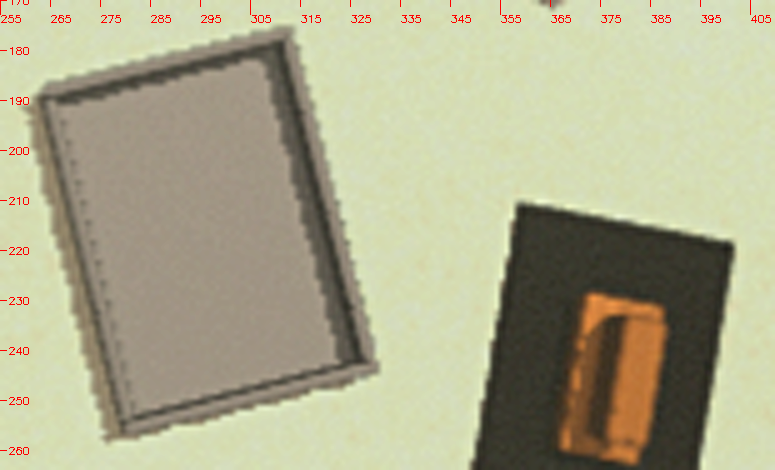

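```bash
cat > fit.py <<'E'
from h import *
from scipy.optimize import least_squares
d=dict(np.load('top0.npz'))
def T(p,L):
    c,s=np.cos(p[2]),np.sin(p[2]);L=np.array(L,float);return np.c_[p[0]+c*L[:,0]-s*L[:,1],p[1]+s*L[:,0]+c*L[:,1],L[:,2]]
def fit(L,px,yaw):
    px=np.array(px,float);g=on_z(d,px,np.array(L)[:,2]).mean(0)
    r=least_squares(lambda p:(proj(d,T(p,L))-px).ravel(),[g[0],g[1],yaw],x_scale=[.01,.01,.1])
    print(r.x.round(4),'deg',np.degrees(r.x[2]).round(2),'res',r.fun.round(1).tolist());return r.x
if __name__=='__main__':
    st=fit([[.07,-.1,.115],[-.07,-.1,.115],[.07,-.134,.074],[-.07,-.134,.074],[.07,.1,.115],[-.07,.1,.115]],
     [(180.3,211.4),(172.4,265),(193.6,213.6),(186.4,265),(105.4,201.4),(96.9,252.4)],-.14)
    box=lambda a,b,z:[[a,b,z],[a,-b,z],[-a,-b,z],[-a,b,z]]
    tr=fit(box(.1,.073,.045),[(262.6,187),(313,175.6),(330.6,244),(278.6,257)],.24)
    mt=fit(box(.08,.065,.004),[(358.4,210.6),(402,218.6),(393,272.6),(349.4,264.3)],-.15)
    sc=fit(box(.045,.0225,.028),[(372.6,228.4),(388.4,231.5),(382,263),(367,261)],-.12)
    f=cv2.convertScaleAbs(np.ascontiguousarray(d['frame'][:,:,::-1]),alpha=1.4);f=cv2.resize(f,None,fx=4,fy=4,interpolation=cv2.INTER_CUBIC)
    def poly(p,L):
        cv2.polylines(f,[np.int32((proj(d,T(p,L))+.5)*4)],1,(0,0,255),1,cv2.LINE_AA)
    poly(tr,box(.1,.073,.045));poly(tr,box(.092,.065,.045));poly(mt,box(.08,.065,.004));poly(sc,box(.045,.0225,.028));poly(sc,box(.035,.012,.08))
    poly(st,box(.07,.1,.115));poly(st,[[.07,-.1,.115],[-.07,-.1,.115],[-.07,-.134,.074],[.07,-.134,.074]])
    cv2.imwrite('pics/ov.png',np.vstack([f[180*4:276*4,85*4:285*4],f[170*4:276*4-60,255*4:455*4]])[:,:800][:600] if 0 else np.hstack([f[690:1110,370:770],f[690:1110,1030:1230],f[690:1110,1420:1620]]))
    S=T(st,[[0,0,0],[0,-.1,0],[0,-.134,0]]);print('stand',S.round(4))
    for n,p in(('o1?',(152,217.5)),('o2?',(132,216.5)),('o5',(168,220)),('o4?',(125.5,245.5)),('L',(162,250))):
        q=on_z(d,[p],.129)[0]-[*st[:2],0];c,s=np.cos(st[2]),np.sin(st[2]);print(n,(c*q[0]+s*q[1]).round(3),(-s*q[0]+c*q[1]).round(3))
E
python3 fit.py
```

```text
[ 0.4691  0.2318 -0.1269] deg -7.27 res [-0.5, -0.0, -0.7, -0.5, 0.8, 0.1, 0.3, 0.2, 0.1, -0.7, -0.0, 1.0]
[ 0.5206 -0.1891  0.2451] deg 14.04 res [-0.2, -0.2, 0.0, -0.7, -0.3, 0.7, 0.5, 0.1]
[ 0.4505 -0.4225 -0.1743] deg -9.99 res [0.0, -0.7, 0.2, -0.5, 0.2, 0.5, -0.4, 0.7]
[ 0.4384 -0.4212 -0.1852] deg -10.61 res [0.0, 0.3, -0.4, 0.3, 0.4, 0.2, -0.1, -0.8]
stand [[0.4691 0.2318 0.    ]
 [0.4564 0.1326 0.    ]
 [0.4521 0.0989 0.    ]]
o1? 0.044 -0.033
o2? 0.039 0.02
o5 0.043 -0.075
o4? -0.038 0.025
L -0.036 -0.071
```

View pics/ov.png

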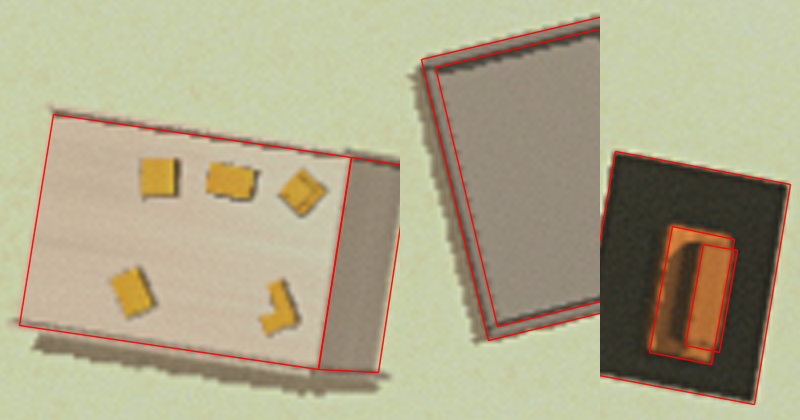

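The overlay fits the stand, tray, mat and scraper outlines to about 1 px. Next I'll grip the tray by its long -y wall.

```bash
cat > go.py <<'E'
# usage: go.py x y z yawdeg -> deltas in the tool frame (cm, deg)
import sys; from h import *
from fit import T
def rep(t,yaw):
    o=observe();M=R.from_rotvec(o['tool_rot']);
    y=np.radians(yaw);G=R.from_matrix(np.array([[np.cos(y),np.sin(y),0],[np.sin(y),-np.cos(y),0],[0,0,-1]]))
    print('d cm',(M.inv().apply(np.array(t)-o['eef_pos'])*100).round(2),'deg',np.degrees((M.inv()*G).as_rotvec()).round(2),'clk',round(o['clock'],2))
if __name__=='__main__': a=list(map(float,sys.argv[1:]));rep(a[:3],a[3])
E
echo ok
```

```text
ok
```

>>> {"op": "carry_out", "data": {"rows": [{"x": 3.1, "y": -1.73, "gripper": 1}, {"x": 3.1, "y": -1.73, "gripper": 1}, {"x": 3.1, "y": -1.73, "gripper": 1}, {"x": 3.1, "y": -1.73, "gripper": 1}, {"x": 3.1, "y": -1.73, "gripper": 1}, {"x": 3.1, "y": -1.73, "gripper": 1}, {"x": 3.1, "y": -1.73, "gripper": 1}, {"x": 3.1, "y": -1.73, "gripper": 1}, {"x": 3.1, "y": -1.73, "gripper": 1}, {"x": 3.1, "y": -1.73, "gripper": 1}, {"x": 3.1, "y": -1.73, "gripper": 1}, {"x": 3.1, "y": -1.73, "gripper": 1}]}}

```text
validation failed for argument at $.ro...
```

```bash
python3 go.py .5373 -.2560 .045 14.04
```

```text
d cm [ 43.46 -24.23  21.23] deg [-0.09  0.01  3.6 ] clk 0.1
```

>>> {"op": "carry_out", "data": {"rows": [{"x": 3.1, "y": -1.73, "z": 0, "wx": 0, "wy": 0, "wz": 0, "gripper": 1}, {"x": 3.1, "y": -1.73, "z": 0, "wx": 0, "wy": 0, "wz": 0, "gripper": 1}, {"x": 3.1, "y": -1.73, "z": 0, "wx": 0, "wy": 0, "wz": 0, "gripper": 1}, {"x": 3.1, "y": -1.73, "z": 0, "wx": 0, "wy": 0, "wz": 0, "gripper": 1}, {"x": 3.1, "y": -1.73, "z": 0, "wx": 0, "wy": 0, "wz": 0, "gripper": 1}, {"x": 3.1, "y": -1.73, "z": 0, "wx": 0, "wy": 0, "wz": 0, "gripper": 1}, {"x": 3.1, "y": -1.73, "z": 0, "wx": 0, "wy": 0, "wz": 0, "gripper": 1}, {"x": 3.1, "y": -1.73, "z": 0, "wx": 0, "wy": 0, "wz": 0, "gripper": 1}, {"x": 3.1, "y": -1.73, "z": 0, "wx": 0, "wy": 0, "wz": 0, "gripper": 1}, {"x": 3.1, "y": -1.73, "z": 0, "wx": 0, "wy": 0, "wz": 0, "gripper": 1}, {"x": 3.1, "y": -1.73, "z": 0, "wx": 0, "wy": 0, "wz": 0, "gripper": 1}, {"x": 3.1, "y": -1.73, "z": 0, "wx": 0, "wy": 0, "wz": 0, "gripper": 1}]}}

```text
clock: 1.1
eef_pos: [0.4892, -0.3073, 0.2574]
tool_rot: [-3.104, -0.481, 0.001]
force: [0.6, -0.6, -0.4]
width: 0.088
grip_force: 0.0
```

```bash
python3 go.py .5373 -.2560 .045 14.04
```

```text
d cm [ 6.15 -3.43 21.24] deg [-0.02  0.03  3.59] clk 1.1
```

>>> {"op": "carry_out", "data": {"rows": [{"x": 3.13, "y": -1.74, "z": 0, "wx": 0, "wy": 0, "wz": 0, "gripper": 1}, {"x": 3.13, "y": -1.74, "z": 0, "wx": 0, "wy": 0, "wz": 3.6, "gripper": 1}, {"x": 0, "y": 0, "z": 2.5, "wx": 0, "wy": 0, "wz": 0, "gripper": 1}, {"x": 0, "y": 0, "z": 2.5, "wx": 0, "wy": 0, "wz": 0, "gripper": 1}, {"x": 0, "y": 0, "z": 2.5, "wx": 0, "wy": 0, "wz": 0, "gripper": 1}, {"x": 0, "y": 0, "z": 2.5, "wx": 0, "wy": 0, "wz": 0, "gripper": 1}, {"x": 0, "y": 0, "z": 2.5, "wx": 0, "wy": 0, "wz": 0, "gripper": 1}, {"x": 0, "y": 0, "z": 2.0, "wx": 0, "wy": 0, "wz": 0, "gripper": 1}, {"x": 0, "y": 0, "z": 0, "wx": 0, "wy": 0, "wz": 0, "gripper": 1}]}}

```text
clock: 1.85
eef_pos: [0.5346, -0.2555, 0.1084]
tool_rot: [-3.114, -0.384, 0.011]
force: [-0.9, 0.5, -1.3]
width: 0.0881
grip_force: 0.0
```

```bash
python3 go.py .5373 -.2560 .045 14.04
```

```text
d cm [0.29 0.15 6.34] deg [-0.27  0.37  0.01] clk 1.85
```

>>> {"op": "carry_out", "data": {"rows": [{"x": 0, "y": 0, "z": 1.5, "wx": 0, "wy": 0, "wz": 0, "gripper": 1}, {"x": 0, "y": 0, "z": 1.5, "wx": 0, "wy": 0, "wz": 0, "gripper": 1}, {"x": 0, "y": 0, "z": 1.0, "wx": 0, "wy": 0, "wz": 0, "gripper": 1}, {"x": 0, "y": 0, "z": 0.5, "wx": 0, "wy": 0, "wz": 0, "gripper": 1}, {"x": 0, "y": 0, "z": 0, "wx": 0, "wy": 0, "wz": 0, "gripper": 1}, {"x": 0, "y": 0, "z": 0, "wx": 0, "wy": 0, "wz": 0, "gripper": 1}]}}

```text
clock: 2.35
eef_pos: [0.538, -0.2569, 0.0683]
tool_rot: [3.118, 0.384, 0.001]
force: [1.2, -0.1, -0.8]
width: 0.0884
grip_force: 0.0
```

```bash
python3 go.py .5373 -.2560 .042 14.04
```

```text
d cm [-0.04 -0.1   2.63] deg [ 0.02 -0.02 -0.01] clk 2.35
```

>>> {"op": "carry_out", "data": {"rows": [{"x": 0, "y": -0.1, "z": 0.9, "wx": 0, "wy": 0, "wz": 0, "gripper": 1}, {"x": 0, "y": 0, "z": 0.9, "wx": 0, "wy": 0, "wz": 0, "gripper": 1}, {"x": 0, "y": 0, "z": 0.9, "wx": 0, "wy": 0, "wz": 0, "gripper": 1}, {"x": 0, "y": 0, "z": 0, "wx": 0, "wy": 0, "wz": 0, "gripper": 1}, {"x": 0, "y": 0, "z": 0, "wx": 0, "wy": 0, "wz": 0, "gripper": -1}, {"x": 0, "y": 0, "z": 0, "wx": 0, "wy": 0, "wz": 0, "gripper": -1}, {"x": 0, "y": 0, "z": 0, "wx": 0, "wy": 0, "wz": 0, "gripper": -1}, {"x": 0, "y": 0, "z": 0, "wx": 0, "wy": 0, "wz": 0, "gripper": -1}, {"x": 0, "y": 0, "z": 0, "wx": 0, "wy": 0, "wz": 0, "gripper": -1}, {"x": 0, "y": 0, "z": 0, "wx": 0, "wy": 0, "wz": 0, "gripper": -1}, {"x": 0, "y": 0, "z": 0, "wx": 0, "wy": 0, "wz": 0, "gripper": -1}, {"x": 0, "y": 0, "z": 0, "wx": 0, "wy": 0, "wz": 0, "gripper": -1}]}}

```text
clock: 3.35
eef_pos: [0.5375, -0.2558, 0.0408]
tool_rot: [3.118, 0.384, 0.0]
force: [0.6, 0.7, -0.2]
width: 0.0374
grip_force: 0.0
```

>>> {"op": "carry_out", "data": {"rows": [{"x": 0, "y": 0, "z": 0, "wx": 0, "wy": 0, "wz": 0, "gripper": -1}, {"x": 0, "y": 0, "z": 0, "wx": 0, "wy": 0, "wz": 0, "gripper": -1}, {"x": 0, "y": 0, "z": 0, "wx": 0, "wy": 0, "wz": 0, "gripper": -1}, {"x": 0, "y": 0, "z": 0, "wx": 0, "wy": 0, "wz": 0, "gripper": -1}, {"x": 0, "y": 0, "z": 0, "wx": 0, "wy": 0, "wz": 0, "gripper": -1}, {"x": 0, "y": 0, "z": 0, "wx": 0, "wy": 0, "wz": 0, "gripper": -1}, {"x": 0, "y": 0, "z": 0, "wx": 0, "wy": 0, "wz": 0, "gripper": -1}, {"x": 0, "y": 0, "z": -0.4, "wx": 0, "wy": 0, "wz": 0, "gripper": -1}, {"x": 0, "y": 0, "z": -0.4, "wx": 0, "wy": 0, "wz": 0, "gripper": -1}, {"x": 0, "y": 0, "z": -0.4, "wx": 0, "wy": 0, "wz": 0, "gripper": -1}, {"x": 0, "y": 0, "z": 0, "wx": 0, "wy": 0, "wz": 0, "gripper": -1}, {"x": 0, "y": 0, "z": 0, "wx": 0, "wy": 0, "wz": 0, "gripper": -1}]}}

```text
clock: 4.35
eef_pos: [0.5375, -0.2558, 0.053]
tool_rot: [3.118, 0.384, 0.001]
force: [-0.0, -0.1, -3.3]
width: 0.008
grip_force: 30.1
```

```bash
python3 go.py .4390 -.0042 .0535 -7.27
```

```text
d cm [ -3.46 -26.8   -0.06] deg [ 1.000e-02 -3.000e-02  2.131e+01] clk 4.35
```

>>> {"op": "carry_out", "data": {"rows": [{"x": 0, "y": 0, "z": 0, "wx": 0, "wy": 0, "wz": 5.33, "gripper": -1}, {"x": 0, "y": 0, "z": 0, "wx": 0, "wy": 0, "wz": 5.33, "gripper": -1}, {"x": 0, "y": 0, "z": 0, "wx": 0, "wy": 0, "wz": 5.33, "gripper": -1}, {"x": 0, "y": 0, "z": 0, "wx": 0, "wy": 0, "wz": 5.33, "gripper": -1}, {"x": -1.85, "y": -2.0, "z": 0, "wx": 0, "wy": 0, "wz": 0, "gripper": -1}, {"x": -1.85, "y": -2.0, "z": 0, "wx": 0, "wy": 0, "wz": 0, "gripper": -1}, {"x": -1.85, "y": -2.0, "z": 0, "wx": 0, "wy": 0, "wz": 0, "gripper": -1}, {"x": -1.85, "y": -2.0, "z": 0, "wx": 0, "wy": 0, "wz": 0, "gripper": -1}, {"x": -1.85, "y": -2.0, "z": 0, "wx": 0, "wy": 0, "wz": 0, "gripper": -1}, {"x": -1.85, "y": -2.0, "z": 0, "wx": 0, "wy": 0, "wz": 0, "gripper": -1}, {"x": -1.85, "y": -2.0, "z": 0, "wx": 0, "wy": 0, "wz": 0, "gripper": -1}, {"x": 0, "y": 0, "z": 0, "wx": 0, "wy": 0, "wz": 0, "gripper": -1}]}}

```text
clock: 5.35
eef_pos: [0.4223, -0.0959, 0.0522]
tool_rot: [-3.133, 0.191, 0.01]
force: [-0.8, 0.3, -3.4]
width: 0.0079
grip_force: 30.1
```

```bash
python3 - <<'E'
from go import *
rep((.4390,-.0042,.0535),-7.27)
snap('side','side1')
E
```

```text
d cm [ 0.54 -9.3  -0.11] deg [-0.12  0.37  0.3 ] clk 5.35
```

View pics/side1.png

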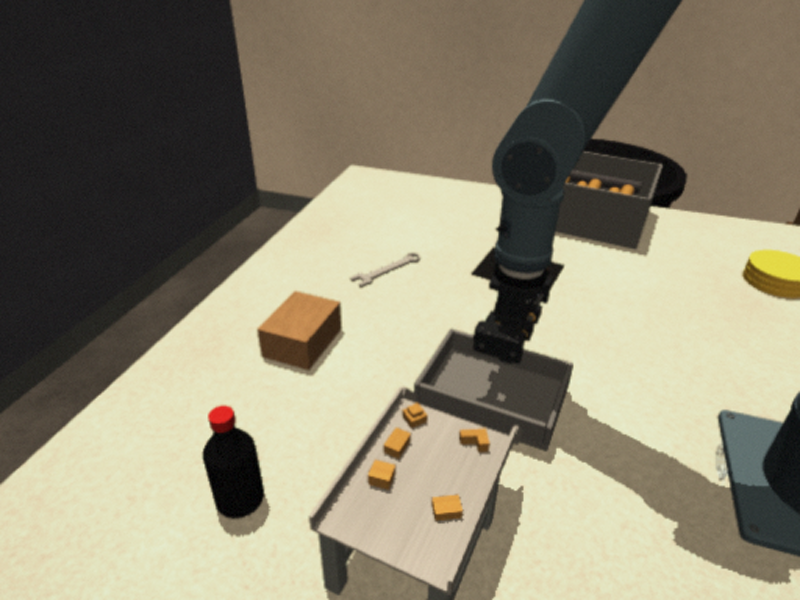

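The tray is held level at about (490,390) in the picture, clear of the chute end and in line with it.

>>> {"op": "carry_out", "data": {"rows": [{"x": 0, "y": -1.5, "z": 0, "wx": 0, "wy": 0, "wz": 0, "gripper": -1}, {"x": 0, "y": -1.5, "z": 0, "wx": 0, "wy": 0, "wz": 0, "gripper": -1}, {"x": 0, "y": -1.5, "z": 0, "wx": 0, "wy": 0, "wz": 0, "gripper": -1}, {"x": 0, "y": -1.5, "z": 0, "wx": 0, "wy": 0, "wz": 0, "gripper": -1}, {"x": 0, "y": -1.5, "z": 0, "wx": 0, "wy": 0, "wz": 0, "gripper": -1}, {"x": 0, "y": -1.2, "z": 0, "wx": 0, "wy": 0, "wz": 0, "gripper": -1}, {"x": 0, "y": -0.7, "z": 0, "wx": 0, "wy": 0, "wz": 0, "gripper": -1}, {"x": 0, "y": -0.3, "z": 0, "wx": 0, "wy": 0, "wz": 0, "gripper": -1}, {"x": 0, "y": 0, "z": 0, "wx": 0, "wy": 0, "wz": 0, "gripper": -1}, {"x": 0, "y": 0, "z": 0, "wx": 0, "wy": 0, "wz": 0, "gripper": -1}, {"x": 0, "y": 0, "z": 0, "wx": 0, "wy": 0, "wz": 0, "gripper": -1}]}}

```text
clock: 6.32
eef_pos: [0.4389, -0.0053, 0.0527]
tool_rot: [3.135, -0.202, -0.0]
force: [-0.6, -0.1, -3.1]
width: 0.0079
grip_force: 30.1
```

```bash
python3 go.py .4390 -.0042 .0410 -7.27
```

```text
d cm [-0.01 -0.11  1.17] deg [ 0.03  0.   -0.1 ] clk 6.32
```

>>> {"op": "carry_out", "data": {"rows": [{"x": 0, "y": 0, "z": 0.4, "wx": 0, "wy": 0, "wz": 0, "gripper": -1}, {"x": 0, "y": 0, "z": 0.4, "wx": 0, "wy": 0, "wz": 0, "gripper": -1}, {"x": 0, "y": 0, "z": 0.3, "wx": 0, "wy": 0, "wz": 0, "gripper": -1}, {"x": 0, "y": 0, "z": 0.1, "wx": 0, "wy": 0, "wz": 0, "gripper": -1}, {"x": 0, "y": 0, "z": 0, "wx": 0, "wy": 0, "wz": 0, "gripper": -1}, {"x": 0, "y": 0, "z": 0, "wx": 0, "wy": 0, "wz": 0, "gripper": -1}, {"x": 0, "y": 0, "z": 0, "wx": 0, "wy": 0, "wz": 0, "gripper": 0}, {"x": 0, "y": 0, "z": 0, "wx": 0, "wy": 0, "wz": 0, "gripper": 0}, {"x": 0, "y": 0, "z": 0, "wx": 0, "wy": 0, "wz": 0, "gripper": 0}, {"x": 0, "y": 0, "z": 0, "wx": 0, "wy": 0, "wz": 0, "gripper": 0}, {"x": 0, "y": 0, "z": 0, "wx": 0, "wy": 0, "wz": 0, "gripper": 0}, {"x": 0, "y": 0, "z": 0, "wx": 0, "wy": 0, "wz": 0, "gripper": 0}]}}

```text
clock: 7.32
eef_pos: [0.4391, -0.0042, 0.0407]
tool_rot: [-3.135, 0.199, -0.0]
force: [0.0, -0.9, -1.0]
width: 0.0439
grip_force: 0.0
```

>>> {"op": "carry_out", "data": {"rows": [{"x": 0, "y": 0, "z": -1, "wx": 0, "wy": 0, "wz": 0, "gripper": 0}, {"x": 0, "y": 0, "z": -2, "wx": 0, "wy": 0, "wz": 0, "gripper": 0}, {"x": 0, "y": 0, "z": -3, "wx": 0, "wy": 0, "wz": 0, "gripper": 0}, {"x": 0, "y": 0, "z": -3, "wx": 0, "wy": 0, "wz": 0, "gripper": 1}, {"x": 0, "y": 0, "z": -2, "wx": 0, "wy": 0, "wz": 0, "gripper": 1}, {"x": 0, "y": 2, "z": -1, "wx": 0, "wy": 0, "wz": 0, "gripper": 1}, {"x": 0, "y": 3, "z": 0, "wx": 0, "wy": 0, "wz": 0, "gripper": 1}, {"x": 0, "y": 3, "z": 0, "wx": 0, "wy": 0, "wz": 0, "gripper": 1}, {"x": 0, "y": 3, "z": 0, "wx": 0, "wy": 0, "wz": 0, "gripper": 1}, {"x": 0, "y": 3, "z": 0, "wx": 0, "wy": 0, "wz": 0, "gripper": 1}, {"x": 0, "y": 2, "z": 0, "wx": 0, "wy": 0, "wz": 0, "gripper": 1}, {"x": 0, "y": 0, "z": 0, "wx": 0, "wy": 0, "wz": 0, "gripper": 1}]}}

```text
clock: 8.32
eef_pos: [0.4177, -0.1674, 0.1616]
tool_rot: [3.133, -0.21, 0.001]
force: [-0.2, 0.2, -0.3]
width: 0.088
grip_force: 0.0
```

```bash
python3 - <<'E'
from go import *
rep((.4384,-.4212,.062),-10.6)
d=snap('top','top1')
f=cv2.convertScaleAbs(d['frame'][:,:,::-1],alpha=1.4)
st=(.4691,.2318,-.1269)
cv2.imwrite('pics/top1c.png',cv2.resize(f[185:285,90:290],None,fx=4,fy=4,interpolation=cv2.INTER_CUBIC))
E
```

```text
d cm [ 5.42 24.85 10.01] deg [ 0.11 -0.06  2.94] clk 8.32
```

View pics/top1c.png

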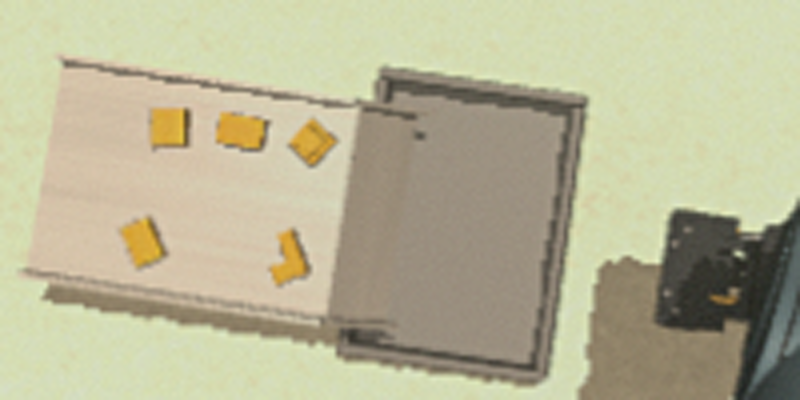

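The tray lies under the lip, long side along it. Next, the scraper.

>>> {"op": "carry_out", "data": {"rows": [{"x": 0.6, "y": 2.76, "z": 0, "wx": 0, "wy": 0, "wz": 0, "gripper": 1}, {"x": 0.6, "y": 2.76, "z": 0, "wx": 0, "wy": 0, "wz": 0, "gripper": 1}, {"x": 0.6, "y": 2.76, "z": 0, "wx": 0, "wy": 0, "wz": 0, "gripper": 1}, {"x": 0.6, "y": 2.76, "z": 0, "wx": 0, "wy": 0, "wz": 0, "gripper": 1}, {"x": 0.6, "y": 2.76, "z": 0, "wx": 0, "wy": 0, "wz": 0, "gripper": 1}, {"x": 0.6, "y": 2.76, "z": 0, "wx": 0, "wy": 0, "wz": 0, "gripper": 1}, {"x": 0.6, "y": 2.76, "z": 0, "wx": 0, "wy": 0, "wz": 0, "gripper": 1}, {"x": 0.6, "y": 2.76, "z": 0, "wx": 0, "wy": 0, "wz": 0, "gripper": 1}, {"x": 0.6, "y": 2.76, "z": 0, "wx": 0, "wy": 0, "wz": 2.9, "gripper": 1}, {"x": 0, "y": 0, "z": 2, "wx": 0, "wy": 0, "wz": 0, "gripper": 1}, {"x": 0, "y": 0, "z": 2, "wx": 0, "wy": 0, "wz": 0, "gripper": 1}, {"x": 0, "y": 0, "z": 0, "wx": 0, "wy": 0, "wz": 0, "gripper": 1}]}}

```text
clock: 9.37
eef_pos: [0.44, -0.4132, 0.1176]
tool_rot: [-3.125, 0.276, 0.007]
force: [-1.2, 1.4, -0.1]
width: 0.088
grip_force: 0.0
```

```bash
python3 go.py .4384 -.4212 .062 -10.6
```

```text
d cm [0.01 0.84 5.56] deg [-0.23  0.28  0.5 ] clk 9.37
```

>>> {"op": "carry_out", "data": {"rows": [{"x": 0, "y": 0, "z": 0, "wx": 0, "wy": 0, "wz": 0.2, "gripper": 1}, {"x": 0, "y": 0, "z": 0, "wx": 0, "wy": 0, "wz": 0, "gripper": 1}, {"x": 0, "y": 0, "z": 0, "wx": 0, "wy": 0, "wz": 0, "gripper": 1}]}}

```text
clock: 9.62
eef_pos: [0.4419, -0.416, 0.1221]
tool_rot: [3.128, -0.283, 0.003]
force: [0.3, 1.0, 0.1]
width: 0.0883
grip_force: 0.0
```

```bash
python3 go.py .4384 -.4212 .062 -10.6
```

```text
d cm [-0.26  0.57  6.01] deg [ 0.04 -0.1   0.28] clk 9.62
```

>>> {"op": "carry_out", "data": {"rows": [{"x": -0.25, "y": 0.55, "z": 1, "wx": 0, "wy": 0, "wz": 0.3, "gripper": 1}, {"x": 0, "y": 0, "z": 1.5, "wx": 0, "wy": 0, "wz": 0, "gripper": 1}, {"x": 0, "y": 0, "z": 1.5, "wx": 0, "wy": 0, "wz": 0, "gripper": 1}, {"x": 0, "y": 0, "z": 1, "wx": 0, "wy": 0, "wz": 0, "gripper": 1}, {"x": 0, "y": 0, "z": 0.7, "wx": 0, "wy": 0, "wz": 0, "gripper": 1}, {"x": 0, "y": 0, "z": 0.3, "wx": 0, "wy": 0, "wz": 0, "gripper": 1}, {"x": 0, "y": 0, "z": 0, "wx": 0, "wy": 0, "wz": 0, "gripper": 0}, {"x": 0, "y": 0, "z": 0, "wx": 0, "wy": 0, "wz": 0, "gripper": -1}, {"x": 0, "y": 0, "z": 0, "wx": 0, "wy": 0, "wz": 0, "gripper": -1}, {"x": 0, "y": 0, "z": 0, "wx": 0, "wy": 0, "wz": 0, "gripper": -1}, {"x": 0, "y": 0, "z": 0, "wx": 0, "wy": 0, "wz": 0, "gripper": -1}, {"x": 0, "y": 0, "z": 0, "wx": 0, "wy": 0, "wz": 0, "gripper": -1}]}}

```text
clock: 10.62
eef_pos: [0.4376, -0.4213, 0.0611]
tool_rot: [3.128, -0.292, 0.001]
force: [-0.4, 0.4, 0.8]
width: 0.0502
grip_force: 0.0
```

>>> {"op": "carry_out", "data": {"rows": [{"x": 0, "y": 0, "z": 0, "wx": 0, "wy": 0, "wz": 0, "gripper": -1}, {"x": 0, "y": 0, "z": 0, "wx": 0, "wy": 0, "wz": 0, "gripper": -1}, {"x": 0, "y": 0, "z": 0, "wx": 0, "wy": 0, "wz": 0, "gripper": -1}, {"x": 0, "y": 0, "z": 0, "wx": 0, "wy": 0, "wz": 0, "gripper": -1}, {"x": 0, "y": 0, "z": 0, "wx": 0, "wy": 0, "wz": 0, "gripper": -1}, {"x": 0, "y": 0, "z": 0, "wx": 0, "wy": 0, "wz": 0, "gripper": -1}]}}

```text
clock: 11.12
eef_pos: [0.4376, -0.4205, 0.0607]
tool_rot: [-3.127, 0.292, 0.0]
force: [0.3, 3.0, 1.9]
width: 0.0234
grip_force: 30.0
```

```bash
python3 - <<'E'
from go import *
st=(.4691,.2318,-.1269)
rep((.4384,-.4212,.062),-10.6)
for x,y in((.02,.085),(.02,-.1),(-.02,.085)):
  p=T(st,[[x,y,.30]])[0];print(p.round(4));rep(p,-7.27)
E
```

```text
d cm [ 0.1   0.05 -0.13] deg [-0.05  0.01 -0.06] clk 11.12
[0.4997 0.3136 0.3   ]
d cm [ -7.48 -73.32 -23.86] deg [-0.05  0.01 -3.39] clk 11.12
[0.4763 0.1301 0.3   ]
d cm [ -6.38 -54.85 -23.88] deg [-0.05  0.01 -3.39] clk 11.12
[0.46   0.3186 0.3   ]
d cm [-11.47 -73.08 -23.86] deg [-0.05  0.01 -3.39] clk 11.12
```

>>> {"op": "carry_out", "data": {"rows": [{"x": 0, "y": 0, "z": -1, "wx": 0, "wy": 0, "wz": -3.4, "gripper": -1}, {"x": 0, "y": 0, "z": -2, "wx": 0, "wy": 0, "wz": 0, "gripper": -1}, {"x": 0, "y": 0, "z": -3, "wx": 0, "wy": 0, "wz": 0, "gripper": -1}, {"x": 0, "y": 0, "z": -3, "wx": 0, "wy": 0, "wz": 0, "gripper": -1}, {"x": 0, "y": 0, "z": -3, "wx": 0, "wy": 0, "wz": 0, "gripper": -1}, {"x": 0, "y": 0, "z": -3, "wx": 0, "wy": 0, "wz": 0, "gripper": -1}, {"x": 0, "y": 0, "z": -3, "wx": 0, "wy": 0, "wz": 0, "gripper": -1}, {"x": 0, "y": 0, "z": -3, "wx": 0, "wy": 0, "wz": 0, "gripper": -1}, {"x": -0.13, "y": -2.5, "z": 0, "wx": 0, "wy": 0, "wz": 0, "gripper": -1}, {"x": -0.13, "y": -2.5, "z": 0, "wx": 0, "wy": 0, "wz": 0, "gripper": -1}, {"x": -0.13, "y": -2.5, "z": 0, "wx": 0, "wy": 0, "wz": 0, "gripper": -1}, {"x": -0.13, "y": -2.5, "z": 0, "wx": 0, "wy": 0, "wz": 0, "gripper": -1}]}}

```text
clock: 12.12
eef_pos: [0.4443, -0.3206, 0.2704]
tool_rot: [3.135, -0.201, -0.001]
force: [0.5, -0.3, -2.2]
width: 0.024
grip_force: 30.0
```

>>> {"op": "carry_out", "data": {"rows": [{"x": -0.13, "y": -3, "z": 0, "wx": 0, "wy": 0, "wz": 0, "gripper": -1}, {"x": -0.13, "y": -3, "z": 0, "wx": 0, "wy": 0, "wz": 0, "gripper": -1}, {"x": -0.13, "y": -3, "z": 0, "wx": 0, "wy": 0, "wz": 0, "gripper": -1}, {"x": -0.13, "y": -3, "z": 0, "wx": 0, "wy": 0, "wz": 0, "gripper": -1}, {"x": -0.13, "y": -3, "z": 0, "wx": 0, "wy": 0, "wz": 0, "gripper": -1}, {"x": -0.13, "y": -3, "z": 0, "wx": 0, "wy": 0, "wz": 0, "gripper": -1}, {"x": -0.13, "y": -3, "z": 0, "wx": 0, "wy": 0, "wz": 0, "gripper": -1}, {"x": -0.13, "y": -3, "z": 0, "wx": 0, "wy": 0, "wz": 0, "gripper": -1}, {"x": -0.13, "y": -3, "z": 0, "wx": 0, "wy": 0, "wz": 0, "gripper": -1}, {"x": -0.13, "y": -3, "z": 0, "wx": 0, "wy": 0, "wz": 0, "gripper": -1}, {"x": -0.13, "y": -3, "z": 0, "wx": 0, "wy": 0, "wz": 0, "gripper": -1}, {"x": -0.13, "y": -3, "z": 0, "wx": 0, "wy": 0, "wz": 0, "gripper": -1}]}}

```text
clock: 13.12
eef_pos: [0.4748, 0.0386, 0.2705]
tool_rot: [3.135, -0.201, -0.0]
force: [1.9, 0.3, -2.3]
width: 0.0238
grip_force: 30.0
```

```bash
python3 go.py .4997 .3136 .27 -7.27
```

```text
d cm [ -1.04 -27.59   0.03] deg [ 0.03  0.   -0.06] clk 13.12
```

>>> {"op": "carry_out", "data": {"rows": [{"x": -0.13, "y": -3, "z": 0, "wx": 0, "wy": 0, "wz": 0, "gripper": -1}, {"x": -0.13, "y": -3, "z": 0, "wx": 0, "wy": 0, "wz": 0, "gripper": -1}, {"x": -0.13, "y": -3, "z": 0, "wx": 0, "wy": 0, "wz": 0, "gripper": -1}, {"x": -0.13, "y": -3, "z": 0, "wx": 0, "wy": 0, "wz": 0, "gripper": -1}, {"x": -0.13, "y": -3, "z": 0, "wx": 0, "wy": 0, "wz": 0, "gripper": -1}, {"x": -0.13, "y": -3, "z": 0, "wx": 0, "wy": 0, "wz": 0, "gripper": -1}, {"x": -0.13, "y": -3, "z": 0, "wx": 0, "wy": 0, "wz": 0, "gripper": -1}, {"x": -0.13, "y": -3, "z": 0, "wx": 0, "wy": 0, "wz": 0, "gripper": -1}, {"x": 0, "y": -2, "z": 0, "wx": 0, "wy": 0, "wz": 0, "gripper": -1}, {"x": 0, "y": -1.3, "z": 0, "wx": 0, "wy": 0, "wz": 0, "gripper": -1}, {"x": 0, "y": 0, "z": 0, "wx": 0, "wy": 0, "wz": 0, "gripper": -1}, {"x": 0, "y": 0, "z": 0, "wx": 0, "wy": 0, "wz": 0, "gripper": -1}]}}

```text
clock: 14.12
eef_pos: [0.4993, 0.3089, 0.2701]
tool_rot: [3.134, -0.2, -0.001]
force: [0.6, -1.5, -1.6]
width: 0.0237
grip_force: 30.0
```

```bash
python3 go.py .4997 .3136 .175 -7.27
```

```text
d cm [-0.02 -0.49  9.51] deg [ 0.08  0.02 -0.02] clk 14.12
```

>>> {"op": "carry_out", "data": {"rows": [{"x": 0, "y": -0.5, "z": 1, "wx": 0, "wy": 0, "wz": 0, "gripper": -1}, {"x": 0, "y": 0, "z": 2, "wx": 0, "wy": 0, "wz": 0, "gripper": -1}, {"x": 0, "y": 0, "z": 2, "wx": 0, "wy": 0, "wz": 0, "gripper": -1}, {"x": 0, "y": 0, "z": 2, "wx": 0, "wy": 0, "wz": 0, "gripper": -1}, {"x": 0, "y": 0, "z": 1, "wx": 0, "wy": 0, "wz": 0, "gripper": -1}, {"x": 0, "y": 0, "z": 0.7, "wx": 0, "wy": 0, "wz": 0, "gripper": -1}, {"x": 0, "y": 0, "z": 0.4, "wx": 0, "wy": 0, "wz": 0, "gripper": -1}, {"x": 0, "y": 0, "z": 0.2, "wx": 0, "wy": 0, "wz": 0, "gripper": -1}, {"x": 0, "y": 0, "z": 0.2, "wx": 0, "wy": 0, "wz": 0, "gripper": -1}, {"x": 0, "y": 0, "z": 0, "wx": 0, "wy": 0, "wz": 0, "gripper": -1}, {"x": 0, "y": 0, "z": 0, "wx": 0, "wy": 0, "wz": 0, "gripper": -1}]}}

```text
clock: 15.03
eef_pos: [0.5003, 0.3151, 0.1764]
tool_rot: [-3.135, 0.2, -0.001]
force: [-0.6, -0.9, -2.3]
width: 0.0238
grip_force: 30.0
```

```bash
python3 - <<'E'
from go import *
st=(.4691,.2318,-.1269)
rep(T(st,[[.02,-.09,.1745]])[0],-7.27)
snap('side','side2')
E
```

```text
d cm [-0.04 17.66  0.17] deg [-0.04 -0.05 -0.01] clk 15.03
```

View pics/side2.png

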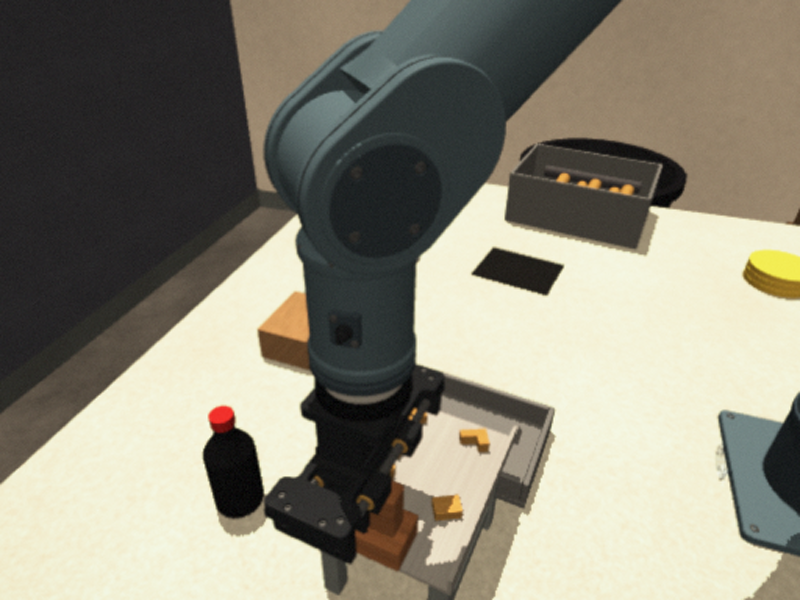

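>>> {"op": "carry_out", "data": {"rows": [{"x": 0, "y": 0.5, "z": 0.15, "wx": 0, "wy": 0, "wz": 0, "gripper": -1}, {"x": 0, "y": 1, "z": 0, "wx": 0, "wy": 0, "wz": 0, "gripper": -1}, {"x": 0, "y": 1, "z": 0, "wx": 0, "wy": 0, "wz": 0, "gripper": -1}, {"x": 0, "y": 1, "z": 0, "wx": 0, "wy": 0, "wz": 0, "gripper": -1}, {"x": 0, "y": 1, "z": 0, "wx": 0, "wy": 0, "wz": 0, "gripper": -1}, {"x": 0, "y": 1, "z": 0, "wx": 0, "wy": 0, "wz": 0, "gripper": -1}, {"x": 0, "y": 1, "z": 0, "wx": 0, "wy": 0, "wz": 0, "gripper": -1}, {"x": 0, "y": 1, "z": 0, "wx": 0, "wy": 0, "wz": 0, "gripper": -1}, {"x": 0, "y": 1, "z": 0, "wx": 0, "wy": 0, "wz": 0, "gripper": -1}, {"x": 0, "y": 1, "z": 0, "wx": 0, "wy": 0, "wz": 0, "gripper": -1}, {"x": 0, "y": 1, "z": 0, "wx": 0, "wy": 0, "wz": 0, "gripper": -1}]}}

```text
clock: 16.0
eef_pos: [0.4865, 0.2098, 0.1743]
tool_rot: [-3.135, 0.199, -0.0]
force: [-0.0, 1.3, -2.3]
width: 0.0236
grip_force: 30.0
```

>>> {"op": "carry_out", "data": {"rows": [{"x": 0, "y": 0.8, "z": 0, "wx": 0, "wy": 0, "wz": 0, "gripper": -1}, {"x": 0, "y": 0.8, "z": 0, "wx": 0, "wy": 0, "wz": 0, "gripper": -1}, {"x": 0, "y": 0.8, "z": 0, "wx": 0, "wy": 0, "wz": 0, "gripper": -1}, {"x": 0, "y": 0.8, "z": 0, "wx": 0, "wy": 0, "wz": 0, "gripper": -1}, {"x": 0, "y": 0.8, "z": 0, "wx": 0, "wy": 0, "wz": 0, "gripper": -1}, {"x": 0, "y": 0.8, "z": 0, "wx": 0, "wy": 0, "wz": 0, "gripper": -1}, {"x": 0, "y": 0.8, "z": 0, "wx": 0, "wy": 0, "wz": 0, "gripper": -1}, {"x": 0, "y": 0.8, "z": 0, "wx": 0, "wy": 0, "wz": 0, "gripper": -1}, {"x": 0, "y": 0.8, "z": 0, "wx": 0, "wy": 0, "wz": 0, "gripper": -1}, {"x": 0, "y": 0.7, "z": 0, "wx": 0, "wy": 0, "wz": 0, "gripper": -1}, {"x": 0, "y": 0, "z": 0, "wx": 0, "wy": 0, "wz": 0, "gripper": -1}, {"x": 0, "y": 0, "z": 0, "wx": 0, "wy": 0, "wz": 0, "gripper": -1}]}}

```text
clock: 17.0
eef_pos: [0.4766, 0.1319, 0.1742]
tool_rot: [-3.135, 0.201, -0.0]
force: [0.3, 0.5, -3.2]
width: 0.0238
grip_force: 30.0
```

```bash
python3 - <<'E'
from go import *
st=(.4691,.2318,-.1269)
rep(T(st,[[.02,-.1025,.1745]])[0],-7.27)
E
```

```text
d cm [-0.01  0.44 -0.03] deg [-0.   -0.   -0.06] clk 17.0
```

>>> {"op": "carry_out", "data": {"rows": [{"x": 0, "y": 0.6, "z": 0, "wx": 0, "wy": 0, "wz": 0, "gripper": -1}, {"x": 0, "y": 0.4, "z": 0, "wx": 0, "wy": 0, "wz": 0, "gripper": -1}, {"x": 0, "y": 0, "z": 0, "wx": 0, "wy": 0, "wz": 0, "gripper": -1}, {"x": 0, "y": 0, "z": -1, "wx": 0, "wy": 0, "wz": 0, "gripper": -1}, {"x": 0, "y": 0, "z": -2, "wx": 0, "wy": 0, "wz": 0, "gripper": -1}, {"x": 0, "y": 0, "z": -3, "wx": 0, "wy": 0, "wz": 0, "gripper": -1}, {"x": -1, "y": -2, "z": 0, "wx": 0, "wy": 0, "wz": 0, "gripper": -1}, {"x": -1, "y": -3, "z": 0, "wx": 0, "wy": 0, "wz": 0, "gripper": -1}, {"x": -1, "y": -3, "z": 0, "wx": 0, "wy": 0, "wz": 0, "gripper": -1}, {"x": -1, "y": -3, "z": 0, "wx": 0, "wy": 0, "wz": 0, "gripper": -1}, {"x": 0, "y": -3, "z": 0, "wx": 0, "wy": 0, "wz": 0, "gripper": -1}, {"x": 0, "y": -3, "z": 0, "wx": 0, "wy": 0, "wz": 0, "gripper": -1}]}}

```text
clock: 18.0
eef_pos: [0.4566, 0.298, 0.2352]
tool_rot: [-3.135, 0.198, -0.001]
force: [0.3, -0.2, -2.5]
width: 0.0239
grip_force: 30.0
```

```bash
python3 - <<'E'
from go import *
st=(.4691,.2318,-.1269)
rep(T(st,[[-.02,.085,.1745]])[0],-7.27)
snap('side','side3')
E
```

```text
d cm [ 0.08 -2.09  6.07] deg [-0.03 -0.02  0.05] clk 18.0
```

View pics/side3.png

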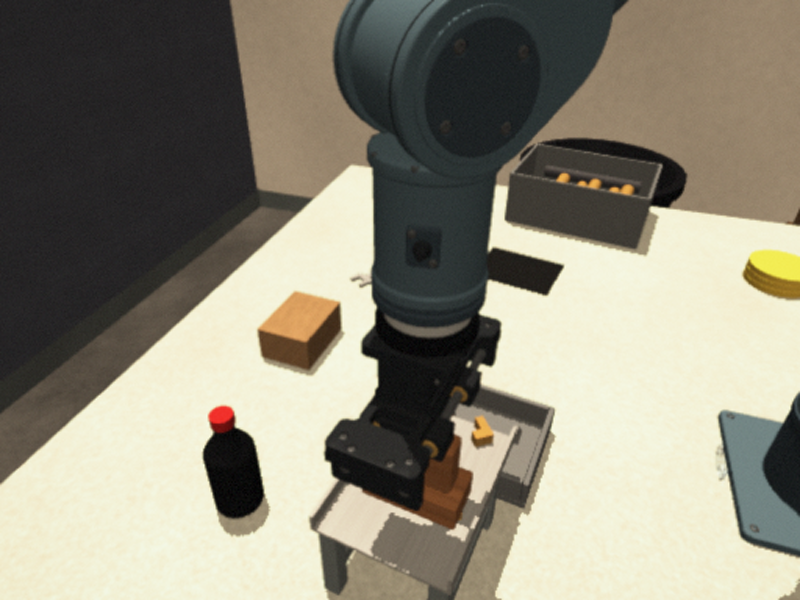

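Only the L piece at (482,432) is visible on the pan; it was turned a little. Offcut4 is probably hidden behind the scraper. Starting the second pass.

>>> {"op": "carry_out", "data": {"rows": [{"x": 0, "y": -1.7, "z": 0, "wx": 0, "wy": 0, "wz": 0, "gripper": -1}, {"x": 0, "y": 0, "z": 0, "wx": 0, "wy": 0, "wz": 0, "gripper": -1}, {"x": 0, "y": 0, "z": 0, "wx": 0, "wy": 0, "wz": 0, "gripper": -1}, {"x": 0, "y": 0, "z": 2, "wx": 0, "wy": 0, "wz": 0, "gripper": -1}, {"x": 0, "y": 0, "z": 2, "wx": 0, "wy": 0, "wz": 0, "gripper": -1}, {"x": 0, "y": 0, "z": 1, "wx": 0, "wy": 0, "wz": 0, "gripper": -1}, {"x": 0, "y": 0, "z": 0.6, "wx": 0, "wy": 0, "wz": 0, "gripper": -1}, {"x": 0, "y": 0, "z": 0.4, "wx": 0, "wy": 0, "wz": 0, "gripper": -1}, {"x": 0, "y": 0, "z": 0, "wx": 0, "wy": 0, "wz": 0, "gripper": -1}, {"x": 0, "y": 0, "z": 0, "wx": 0, "wy": 0, "wz": 0, "gripper": -1}]}}

```text
clock: 18.88
eef_pos: [0.4598, 0.313, 0.1749]
tool_rot: [-3.135, 0.2, -0.001]
force: [-0.6, -0.4, -2.1]
width: 0.0238
grip_force: 30.0
```

```bash
python3 - <<'E'
from go import *
st=(.4691,.2318,-.1269)
rep(T(st,[[-.02,-.107,.1745]])[0],-7.27)
E
```

```text
d cm [-0.04 18.64  0.03] deg [-0.03 -0.04 -0.02] clk 18.88
```

>>> {"op": "carry_out", "data": {"rows": [{"x": 0, "y": 0.8, "z": 0, "wx": 0, "wy": 0, "wz": 0, "gripper": -1}, {"x": 0, "y": 1, "z": 0, "wx": 0, "wy": 0, "wz": 0, "gripper": -1}, {"x": 0, "y": 1, "z": 0, "wx": 0, "wy": 0, "wz": 0, "gripper": -1}, {"x": 0, "y": 1, "z": 0, "wx": 0, "wy": 0, "wz": 0, "gripper": -1}, {"x": 0, "y": 1, "z": 0, "wx": 0, "wy": 0, "wz": 0, "gripper": -1}, {"x": 0, "y": 1, "z": 0, "wx": 0, "wy": 0, "wz": 0, "gripper": -1}, {"x": 0, "y": 1, "z": 0, "wx": 0, "wy": 0, "wz": 0, "gripper": -1}, {"x": 0, "y": 1, "z": 0, "wx": 0, "wy": 0, "wz": 0, "gripper": -1}, {"x": 0, "y": 1, "z": 0, "wx": 0, "wy": 0, "wz": 0, "gripper": -1}, {"x": 0, "y": 1, "z": 0, "wx": 0, "wy": 0, "wz": 0, "gripper": -1}, {"x": 0, "y": 1, "z": 0, "wx": 0, "wy": 0, "wz": 0, "gripper": -1}]}}

```text
clock: 19.8
eef_pos: [0.4456, 0.2049, 0.1742]
tool_rot: [-3.135, 0.2, -0.0]
force: [-0.4, -0.3, -2.2]
width: 0.0236
grip_force: 30.0
```

>>> {"op": "carry_out", "data": {"rows": [{"x": 0, "y": 0.8, "z": 0, "wx": 0, "wy": 0, "wz": 0, "gripper": -1}, {"x": 0, "y": 0.8, "z": 0, "wx": 0, "wy": 0, "wz": 0, "gripper": -1}, {"x": 0, "y": 0.8, "z": 0, "wx": 0, "wy": 0, "wz": 0, "gripper": -1}, {"x": 0, "y": 0.8, "z": 0, "wx": 0, "wy": 0, "wz": 0, "gripper": -1}, {"x": 0, "y": 0.8, "z": 0, "wx": 0, "wy": 0, "wz": 0, "gripper": -1}, {"x": 0, "y": 0.8, "z": 0, "wx": 0, "wy": 0, "wz": 0, "gripper": -1}, {"x": 0, "y": 0.8, "z": 0, "wx": 0, "wy": 0, "wz": 0, "gripper": -1}, {"x": 0, "y": 0.8, "z": 0, "wx": 0, "wy": 0, "wz": 0, "gripper": -1}, {"x": 0, "y": 0.8, "z": 0, "wx": 0, "wy": 0, "wz": 0, "gripper": -1}, {"x": 0, "y": 0.8, "z": 0, "wx": 0, "wy": 0, "wz": 0, "gripper": -1}, {"x": 0, "y": 0, "z": 0, "wx": 0, "wy": 0, "wz": 0, "gripper": -1}, {"x": 0, "y": 0, "z": 0, "wx": 0, "wy": 0, "wz": 0, "gripper": -1}]}}

```text
clock: 20.8
eef_pos: [0.4355, 0.126, 0.1742]
tool_rot: [3.135, -0.201, 0.0]
force: [0.6, -0.2, -1.6]
width: 0.0239
grip_force: 30.0
```

>>> {"op": "carry_out", "data": {"rows": [{"x": 0, "y": 0, "z": -1, "wx": 0, "wy": 0, "wz": 0, "gripper": -1}, {"x": 0, "y": 0, "z": -2, "wx": 0, "wy": 0, "wz": 0, "gripper": -1}, {"x": 0, "y": 0, "z": -3, "wx": 0, "wy": 0, "wz": 0, "gripper": -1}, {"x": 0, "y": 0, "z": -3, "wx": 0, "wy": 0, "wz": 0, "gripper": -1}, {"x": 0, "y": 3, "z": -1, "wx": 0, "wy": 0, "wz": 0, "gripper": -1}, {"x": 0, "y": 3, "z": 0, "wx": 0, "wy": 0, "wz": 0, "gripper": -1}, {"x": 0, "y": 3, "z": 0, "wx": 0, "wy": 0, "wz": 0, "gripper": -1}, {"x": 0, "y": 3, "z": 0, "wx": 0, "wy": 0, "wz": 0, "gripper": -1}, {"x": 0, "y": 3, "z": 0, "wx": 0, "wy": 0, "wz": 0, "gripper": -1}, {"x": 0, "y": 3, "z": 0, "wx": 0, "wy": 0, "wz": 0, "gripper": -1}, {"x": 0, "y": 3, "z": 0, "wx": 0, "wy": 0, "wz": 0, "gripper": -1}, {"x": 0, "y": 3, "z": 0, "wx": 0, "wy": 0, "wz": 0, "gripper": -1}]}}

```text
clock: 21.8
eef_pos: [0.4051, -0.1124, 0.2751]
tool_rot: [-3.135, 0.197, -0.002]
force: [-0.1, -0.9, -1.9]
width: 0.0239
grip_force: 30.0
```

```bash
python3 - <<'E'
from go import *
d=get_image('top');np.savez('top2.npz',**d);f=cv2.convertScaleAbs(d['frame'][:,:,::-1],alpha=1.4)
cv2.imwrite('pics/top2c.png',cv2.resize(f[185:285,90:290],None,fx=4,fy=4,interpolation=cv2.INTER_CUBIC))
rep((.4450,-.4225,.27),-10)
E
```

```text
d cm [ 8.07 29.6   0.6 ] deg [ 0.16 -0.07  2.41] clk 21.85
```

View pics/top2c.png

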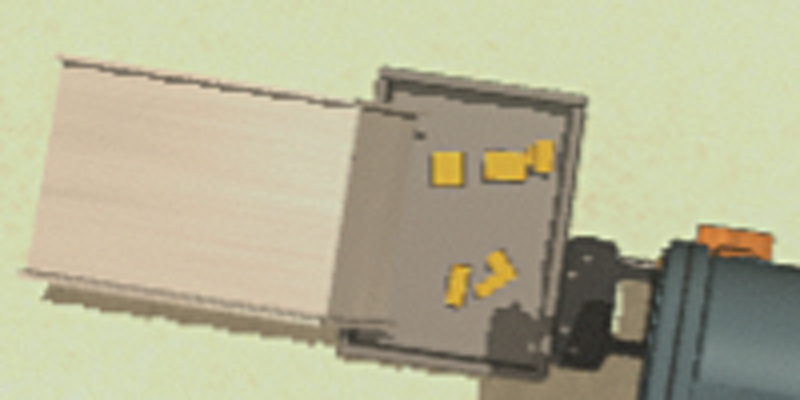

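All five offcuts lie in the tray, at about (448,168), (505,165), (541,157), (458,285) and (495,275), and the pan is empty. Returning the scraper.

>>> {"op": "carry_out", "data": {"rows": [{"x": 0.8, "y": 2.9, "z": 0, "wx": 0, "wy": 0, "wz": 0, "gripper": -1}, {"x": 0.8, "y": 2.9, "z": 0, "wx": 0, "wy": 0, "wz": 0, "gripper": -1}, {"x": 0.8, "y": 2.9, "z": 0, "wx": 0, "wy": 0, "wz": 0, "gripper": -1}, {"x": 0.8, "y": 2.9, "z": 0, "wx": 0, "wy": 0, "wz": 0, "gripper": -1}, {"x": 0.8, "y": 2.9, "z": 0, "wx": 0, "wy": 0, "wz": 0, "gripper": -1}, {"x": 0.8, "y": 2.9, "z": 0, "wx": 0, "wy": 0, "wz": 0, "gripper": -1}, {"x": 0.8, "y": 2.9, "z": 0, "wx": 0, "wy": 0, "wz": 0, "gripper": -1}, {"x": 0.8, "y": 2.9, "z": 0, "wx": 0, "wy": 0, "wz": 0, "gripper": -1}, {"x": 0.8, "y": 2.9, "z": 0, "wx": 0, "wy": 0, "wz": 0, "gripper": -1}, {"x": 0.8, "y": 2.5, "z": 0, "wx": 0, "wy": 0, "wz": 2.4, "gripper": -1}, {"x": 0, "y": 0, "z": 0, "wx": 0, "wy": 0, "wz": 0, "gripper": -1}, {"x": 0, "y": 0, "z": 0, "wx": 0, "wy": 0, "wz": 0, "gripper": -1}]}}

```text
clock: 22.85
eef_pos: [0.4485, -0.406, 0.2743]
tool_rot: [-3.13, 0.267, -0.0]
force: [0.8, -0.0, -2.4]
width: 0.0239
grip_force: 30.0
```

```bash
python3 go.py .4450 -.4225 .061 -10
```

```text
d cm [-0.07  1.69 21.33] deg [-0.01 -0.    0.26] clk 22.85
```

>>> {"op": "carry_out", "data": {"rows": [{"x": 0, "y": 1.6, "z": 1.5, "wx": 0, "wy": 0, "wz": 0, "gripper": -1}, {"x": 0, "y": 0, "z": 2.5, "wx": 0, "wy": 0, "wz": 0, "gripper": -1}, {"x": 0, "y": 0, "z": 2.5, "wx": 0, "wy": 0, "wz": 0, "gripper": -1}, {"x": 0, "y": 0, "z": 2.5, "wx": 0, "wy": 0, "wz": 0, "gripper": -1}, {"x": 0, "y": 0, "z": 2.5, "wx": 0, "wy": 0, "wz": 0, "gripper": -1}, {"x": 0, "y": 0, "z": 2.5, "wx": 0, "wy": 0, "wz": 0, "gripper": -1}, {"x": 0, "y": 0, "z": 2.5, "wx": 0, "wy": 0, "wz": 0, "gripper": -1}, {"x": 0, "y": 0, "z": 1.5, "wx": 0, "wy": 0, "wz": 0, "gripper": -1}, {"x": 0, "y": 0, "z": 1, "wx": 0, "wy": 0, "wz": 0, "gripper": -1}, {"x": 0, "y": 0, "z": 0, "wx": 0, "wy": 0, "wz": 0, "gripper": -1}, {"x": 0, "y": 0, "z": 0, "wx": 0, "wy": 0, "wz": 0, "gripper": -1}, {"x": 0, "y": 0, "z": 0, "wx": 0, "wy": 0, "wz": 0, "gripper": -1}]}}

```text
clock: 23.85
eef_pos: [0.4466, -0.4214, 0.0857]
tool_rot: [3.129, -0.264, 0.003]
force: [-0.3, -0.3, -1.6]
width: 0.0239
grip_force: 30.0
```

```bash
python3 go.py .4450 -.4225 .0605 -10
```

```text
d cm [-0.14  0.13  2.51] deg [ 0.05 -0.12  0.35] clk 23.85
```

>>> {"op": "carry_out", "data": {"rows": [{"x": 0, "y": 0, "z": 0.8, "wx": 0, "wy": 0, "wz": 0, "gripper": -1}, {"x": 0, "y": 0, "z": 0.7, "wx": 0, "wy": 0, "wz": 0, "gripper": -1}, {"x": 0, "y": 0, "z": 0.4, "wx": 0, "wy": 0, "wz": 0, "gripper": -1}, {"x": 0, "y": 0, "z": 0.2, "wx": 0, "wy": 0, "wz": 0, "gripper": -1}, {"x": 0, "y": 0, "z": 0.2, "wx": 0, "wy": 0, "wz": 0, "gripper": -1}, {"x": 0, "y": 0, "z": 0.1, "wx": 0, "wy": 0, "wz": 0, "gripper": -1}, {"x": 0, "y": 0, "z": 0.1, "wx": 0, "wy": 0, "wz": 0, "gripper": -1}, {"x": 0, "y": 0, "z": 0, "wx": 0, "wy": 0, "wz": 0, "gripper": -1}, {"x": 0, "y": 0, "z": 0, "wx": 0, "wy": 0, "wz": 0, "gripper": -1}]}}

```text
clock: 24.6
eef_pos: [0.4453, -0.4212, 0.0607]
tool_rot: [-3.13, 0.266, 0.001]
force: [-4.4, 3.9, 12.9]
width: 0.0236
grip_force: 30.0
```

The 13 N upward force shows the scraper is seated on the mat. Releasing it and retreating.

>>> {"op": "carry_out", "data": {"rows": [{"x": 0, "y": 0, "z": -0.05, "wx": 0, "wy": 0, "wz": 0, "gripper": -1}, {"x": 0, "y": 0, "z": 0, "wx": 0, "wy": 0, "wz": 0, "gripper": 1}, {"x": 0, "y": 0, "z": 0, "wx": 0, "wy": 0, "wz": 0, "gripper": 1}, {"x": 0, "y": 0, "z": 0, "wx": 0, "wy": 0, "wz": 0, "gripper": 1}, {"x": 0, "y": 0, "z": 0, "wx": 0, "wy": 0, "wz": 0, "gripper": 1}, {"x": 0, "y": 0, "z": 0, "wx": 0, "wy": 0, "wz": 0, "gripper": 1}, {"x": 0, "y": 0, "z": 0, "wx": 0, "wy": 0, "wz": 0, "gripper": 1}, {"x": 0, "y": 0, "z": -1.5, "wx": 0, "wy": 0, "wz": 0, "gripper": 1}, {"x": 0, "y": 0, "z": -3, "wx": 0, "wy": 0, "wz": 0, "gripper": 1}, {"x": 0, "y": 0, "z": -3, "wx": 0, "wy": 0, "wz": 0, "gripper": 1}, {"x": 0, "y": 0, "z": -3, "wx": 0, "wy": 0, "wz": 0, "gripper": 1}, {"x": 0, "y": 0, "z": -3, "wx": 0, "wy": 0, "wz": 0, "gripper": 1}]}}

```text
clock: 25.6
eef_pos: [0.4453, -0.4211, 0.196]
tool_rot: [-3.13, 0.265, 0.0]
force: [0.5, -0.2, 0.1]
width: 0.0884
grip_force: 0.0
```

>>> {"op": "carry_out", "data": {"rows": [{"x": 0, "y": 3, "z": -2, "wx": 0, "wy": 0, "wz": 0, "gripper": 1}, {"x": 0, "y": 3, "z": 0, "wx": 0, "wy": 0, "wz": 0, "gripper": 1}, {"x": 0, "y": 3, "z": 0, "wx": 0, "wy": 0, "wz": 0, "gripper": 1}, {"x": 0, "y": 3, "z": 0, "wx": 0, "wy": 0, "wz": 0, "gripper": 1}, {"x": 0, "y": 3, "z": 0, "wx": 0, "wy": 0, "wz": 0, "gripper": 1}, {"x": 0, "y": 0, "z": 0, "wx": 0, "wy": 0, "wz": 0, "gripper": 1}, {"x": 0, "y": 0, "z": 0, "wx": 0, "wy": 0, "wz": 0, "gripper": 1}]}}

```text
clock: 26.18
eef_pos: [0.4187, -0.5707, 0.2142]
tool_rot: [3.129, -0.27, -0.002]
force: [-0.7, 0.8, -0.3]
width: 0.0883
grip_force: 0.0
```

```bash
python3 - <<'E'
from h import *
def chk(d,x0,x1,y0,y1):
    h=cv2.cvtColor(d['frame'],cv2.COLOR_RGB2HSV)[y0:y1,x0:x1];m=((h[...,0]>4)&(h[...,0]<28)&(h[...,1]>150)).astype('uint8')
    n,l,s,c=cv2.connectedComponentsWithStats(m)
    return [(int(s[i,4]),(c[i]+[x0,y0]).round(1).tolist()) for i in range(1,n) if s[i,4]>15]
d=get_image('top');e=dict(np.load('top0.npz'))
print('scraper before',chk(e,345,405,205,280));print('scraper now',chk(d,345,405,205,280))
print('tray',chk(d,90,240,195,282))
s=get_image('side');e=dict(np.load('side0.npz'))
print(chk(e,295,365,140,190),chk(s,295,365,140,190))
E
```

```text
scraper before [(439, [377.8, 245.1])]
scraper now [(451, [378.7, 242.6])]
tray [(110, [219.2, 225.2]), (62, [201.5, 226.6]), (49, [213.6, 253.1]), (39, [204.0, 255.7])]
[(666, [335.6, 164.3])] [(657, [333.4, 163.5])]
```

The scraper's outline matches its starting one in both cameras, so it is upright on the mat. The offcuts are still in the tray, two of them touching so they show as one blob. Handing in.

```bash
python3 -c "from rig import job_done; print(job_done())"
```

```text
the job is handed in; nothing more can be done
None
```

The job is handed in, though no verdict came back: the last images show all five offcuts in the tray under the chute and the scraper upright on the mat, at 26 s of the 72 s allowed.

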